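Zero the peak-force pointer and shut the recorder's cover

ROBOT

A 6-joint arm with a two-finger parallel gripper is mounted at the origin on the work surface. World frame = base frame: x ahead of the robot, y to its left, z up, the work surface at z = 0. Lengths are in m, angles in degrees, forces in N, time in s.
With the tool pointing down it reaches from about 0.4 to 0.825 m from the base axis. Payload 7 kg.
Tool frame: the origin (TCP) lies on the centre line of the jaws, within the pads' length; the fingertips stand 19 mm ahead of it and the grasp point (between the pads) is the TCP (r.tips_ahead is the distance from the TCP to the fingertips, in m); z points along the fingers, y is the line along which they close (so a half turn about z gives the same grasp; the last joint's range is limited). The gripper opens to 88 mm and grips with 3 to 60 N. Pads are 19 mm wide; open, the fingers measure 130 mm over their backs; the gripper's body (78 mm by 193 mm) begins 47 mm behind the grasp point.
Start: joints at [-55.858, 20.546, 0.682, 0, -70.136, -16.507], TCP at [0.204, -0.643, 0.246] pointing down, gripper open.
Joint ranges: [-176.03, 176.03], [-82.01, 121.73], [-58.28, 71.71], [-173.87, 95.51], [-174.79, -0.11], [-173.66, 173.66]. Speed limits (degrees/s): [136.94, 136.94, 172.46, 180, 180, 180].

INTERFACE

Orientations are given as [roll, pitch, yaw] about the fixed x, y, z axes, in that order (R = Rz(yaw) Ry(pitch) Rx(roll)).
In Python, from plant import r, viewer, close_job gives the robot as it stands. The module is installed in compiled form; this text tells all that it offers.
- The arm moves only by the tool arm_command, never from a script. Its arguments are lists of equal length, an entry for each row: "travel": the shift along the world's x, y, z scaled (see below), a list of three; "delta_rot": the turn, a rotation vector about the world's x, y, z scaled (see below), a list of three. In form: {"travel": [[dx, dy, dz], ...], "delta_rot": [[rx, ry, rz], ...]}. A call has 1 to 20 rows; each row is the pose to reach, as a shift and turn from the pose commanded when the call began; what a row does not reach only later rows make up. The controller multiplies each number of a shift by 0.5 m and each number of a turn by 90 degrees. A row lasts 1/8 s, in which the tool goes at most 62.5 mm and 10.7 degrees, less where a joint would pass 70% of its speed; a pose out of reach is approached as far as the arm can. A call with a number of a shift or a turn outside -1 to 1 is refused whole. A call with a gripper value outside its range is refused whole. "grip" is the opening, from 0 (shut) to 1 (fully open), set as the call begins (left out, the last holds). The fingers move at their own pace and stop on an object; "newtons" is the grip in N (left out, the last holds). Time passes only in rows, so rows that repeat a pose let the fingers close. It gives the time, the measured TCP pose, the force, the opening and the grip force at its end, in the units of the state.
- r.get_state(): the state, without advancing time (a new reading comes with each control period).
- viewer.capture(name): name is "scene" or "top"; returns a dict with "img" (480x640x3 uint8, red, green, blue), "camera_matrix" (3x3 intrinsics, pixels), "R" (3x3) and "t" (3): a world point X has camera coordinates R X + t. Camera axes: x right, y down, z forward; pixel columns grow to the right and rows downward; lengths in m; the calibration is good to about 2 mm. A picture is of the moment at which its call begins. There is no depth.
- close_job(): hands the job in; it is judged then, once.
The state is a dict: "time_s": time; "joints": joint angles; "qd": joint speeds; "joint_torque": joint torques, N m; "tcp_pos": TCP position; "eef_rot": TCP orientation; "contact_force": force on the tool from outside, world axes, zero at the start; "moment": the same for the moment, N m; "gripper_width": finger opening in m; "gripper_force": force on a finger pad.
Only numpy, scipy, OpenCV 4.12 (cv2) and the standard library are available. Lean on these libraries where they do the work, as an engineer would, in place of code of your own. Each camera call takes 0.05 s, during which the arm holds its last target. There are 200 camera calls.

TASK

Get the press-force recorder ready for the next run: turn its red peak pointer back, anticlockwise seen from above, until it rests against the brass zero stop, and then lower the blue-framed cover fully shut without slamming it. Leave the blue tray and the yellow stop-button box where they are.

Things in the scene. Friction and masses are not known exactly. Their poses are not given: they have to be found in the camera images.
- recorder: Grey open-topped case, fixed to the bench, 220 x 180 x 70 mm (its own x, y, z), walls 6 mm thick. Origin at the centre of its underside, z up; the cover's hinge runs along the top of its +x wall, which lies towards the robot's right (roughly world -y). A white dial, 152 mm across, lies flat inside, its face 30 mm above the bench.
- dial_center (a point): Centre of the dial's face, on the pointer's upright axis: 20 mm from the case's origin towards its -x side, 30 mm above the bench. On it stands the pointer's black hub, 36 mm across, its top 56 mm above the bench; a low red tail reaches 41 mm from the axis on the side away from the fin. Axes as recorder.
- zero_stop (a point): Centre of the top of the brass zero-stop pin: 9 mm across, 52 mm from the pointer's axis, its top 52 mm above the bench, standing 22 mm above the dial's face. Axes as recorder.
- peak_pointer (a joint): Turning angle of the pointer in rad: 0 when its fin rests against the zero stop, growing clockwise seen from above, up to 4.6. It turns with light friction and stays where it is left. In the recorder's own axes the pointer's direction, measured anticlockwise from +x, is -0.9 minus this value.
- pointer_fin (a point): Middle of the top edge of the upright red fin on the pointer: 48 mm from the pointer's axis, 63 mm above the bench (7 mm below the case's rim). The fin is 8 mm thick, 30 mm tall and reaches from 30 to 66 mm from the axis; its foot is 3 mm above the dial's face. The point's x axis points outward along the pointer.
- cover (a joint): Angle of the cover in rad: 0 shut flat on the case, growing as it opens, up to 1.9. It starts standing open at 1.65 to 1.85; its stiff hinge holds it at any angle.
- cover_hinge (a point): Middle of the cover's hinge line: 110 mm from the case's origin towards its +x side, 70 mm above the bench; the line runs along the recorder's y axis.
- cover_edge (a point): Middle of the cover's free edge, at half its thickness, 220 mm from the hinge. The cover is a blue frame with a clear window, 220 mm from hinge to free edge, 180 mm wide, 8 mm thick; a black tab 60 mm wide reaches 18 mm farther. The point's x axis points from the free edge to the hinge, its z axis out of the cover's outer face (upward when shut).
- blue_tray: Blue divided tray, loose, 130 x 100 x 30 mm; leave alone. Origin at the centre of its underside.
- stop_box: Yellow box with a red mushroom button, loose, 75 x 75 mm, 85 mm tall; leave alone. Origin at the centre of its underside.

How it is judged (in metres and radians):
On the way, in this order (a step that is already met when the one before it is completed fails the run):
1. with the cover still open, the pointer is back against its zero stop (value of joint peak_pointer below 0.08 rad and value of joint cover above 0.8 rad), for 0.2 s.
2. the cover is lowered shut (value of joint cover below 0.06 rad), for 0.2 s.
At the end, for the whole second after the job is handed in: The pointer rests within 0.08 rad of its zero stop, the cover is shut to within 0.06 rad and at rest, and the tray and the stop-button box are within 25 mm of where they started (value of joint peak_pointer below 0.08 rad and value of joint cover below 0.06 rad and velocity of joint cover between -0.05 and 0.05 rad/s and distance of each of blue_tray, stop_box from where it was at the start of the episode below 0.025 m); the robot touches nothing.
It fails at once if the cover is slammed (it closes faster than 2.5 rad/s) (velocity of joint cover below -2.5 rad/s).
It fails at once if the blue tray is moved by more than 25 mm (distance of blue_tray from where it was at the start of the episode above 0.025 m).
It fails at once if the yellow stop-button box is moved by more than 25 mm (distance of stop_box from where it was at the start of the episode above 0.025 m).
It also fails if it takes over 61 s, if anything falls off the work surface, if the arm or the gripper's body presses on something with over 40 N, if the wrist force passes 120 N, or if a joint passes its speed limit or range.

## Working session

There is one attempt and no reset: what is moved stays moved. The work goes in short steps, Python scripts to look and compute and a tool call to move; the robot and the scene stay as the last step left them, time stands still between calls to the robot, and variables do not carry over. Pictures are saved under pics/ and viewed, at most 10 in all, crops included, and the job is handed in when it is done.

Besides the shell and the picture viewer there is one more tool, called after "Emit:" as name(argument=value, ...), one argument or row to a line, values as JSON. arm_command: Moves the arm, as the interface text tells. Shifts and turns lie within -1 to 1; 1 stands for 0.5 m of shift or 90 degrees of turn. Its arguments: {"type":"object","properties":{"travel":{"type":"array"},"delta_rot":{"type":"array"},"grip":{"type":"number"},"newtons":{"type":"number"}},"required":["travel","delta_rot"]}

```bash
mkdir -p pics; python3 - <<'E'
from plant import r, viewer
import cv2, pickle
d={}
for n in ("scene","top"):
    c=viewer.capture(n); d[n]=c
    cv2.imwrite(f"pics/{n}0.png",c["img"][:,:,::-1])
    print(n,c["camera_matrix"].tolist(),c["R"].round(4).tolist(),c["t"].round(4).tolist())
pickle.dump(d,open("d0.pkl","wb"))
s=r.get_state();print(s["time_s"],s["tcp_pos"],s["eef_rot"],s["gripper_width"],r.tips_ahead)
E
```

```text
scene [[434.5182392637164, 0.0, 312.82219992294995], [0.0, 434.5182392637164, 244.3779723556497], [0.0, 0.0, 1.0]] [[0.9096, 0.4156, -0.0054], [0.3389, -0.7492, -0.5691], [-0.2405, 0.5158, -0.8223]] [-0.4937, -0.1261, 1.3639]
top [[493.2393357235943, 0.0, 314.82463451556487], [0.0, 493.2393357235943, 237.7257046540762], [0.0, 0.0, 1.0]] [[0.0207, -0.9996, -0.0175], [-0.9957, -0.019, -0.0902], [0.0898, 0.0193, -0.9958]] [-0.0035, 0.5451, 1.2414]
0.1 [ 0.20436368 -0.64290195  0.2447129 ] [ 1.79913988e+02 -8.59776522e-03 -1.62367868e+02] 0.08745494144506723 0.019
```

View pics/scene0.png

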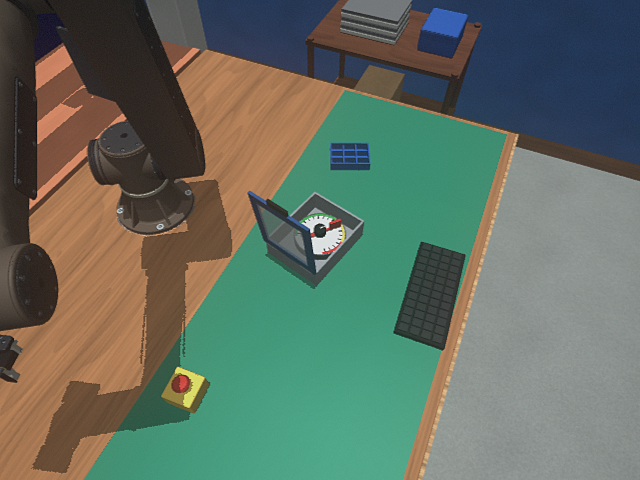

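View pics/top0.png

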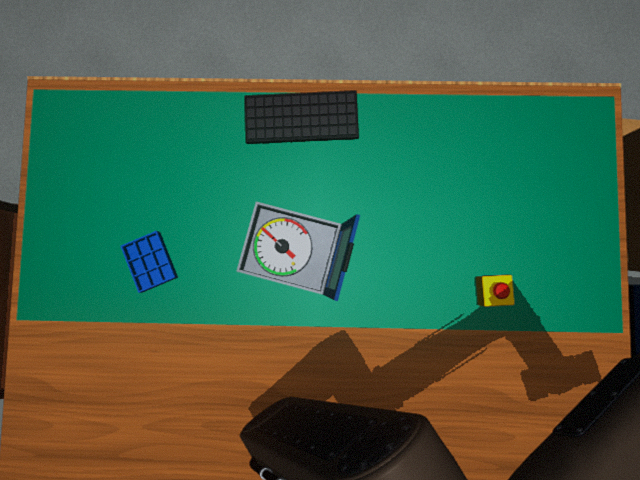

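The scene view shows the recorder near (315,235) with its cover standing open on the robot's right, the tray at (350,156) and the stop box at (185,388). In the top view the dial's hub is at (282,246), with the fin and tail lying on a line from (265,230) to (293,256). The crop below should show which end is which.

```bash
python3 - <<'E'
import cv2,pickle,numpy as np
d=pickle.load(open("d0.pkl","rb"))
a=d["top"]["img"][190:310,225:375,::-1]; b=d["scene"]["img"][180:300,235:385,::-1]
f=lambda i:cv2.resize(i,(0,0),fx=2.66,fy=5/1.0*0.532*1.0,interpolation=cv2.INTER_CUBIC)
a=cv2.resize(a,(400,320),interpolation=cv2.INTER_CUBIC);b=cv2.resize(b,(400,320),interpolation=cv2.INTER_CUBIC)
cv2.imwrite("pics/crop0.png",np.hstack([a,b]))
E
```

```text
(no output)
```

View pics/crop0.png

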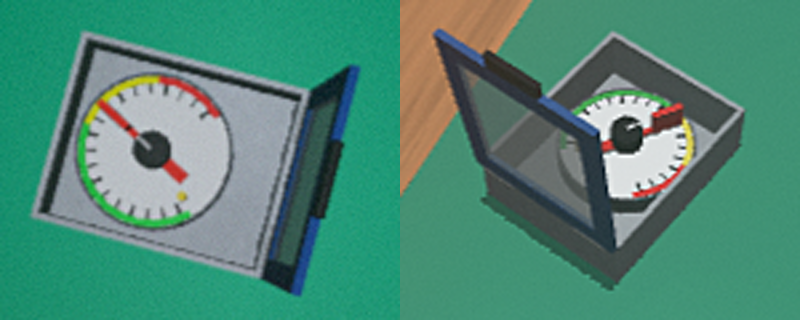

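The crop's left half shows the fin pointing far-left, tip at crop (97,101), with the hub at (152,150). The tail points to (183,178), next to the brass pin at (181,196). The pointer has to be swept roughly 155° anticlockwise. Next I fit the recorder's pose from both views.

```bash
cat > h.py <<'E'
import pickle,numpy as np
from scipy.optimize import least_squares
def proj(c,X):
    p=(c["R"]@np.atleast_2d(X).T).T+c["t"]; q=(c["camera_matrix"]@p.T).T
    return q[:,:2]/q[:,2:]
def W(p,X):  # recorder -> world ; p=x,y,yaw
    X=np.atleast_2d(np.array(X,float)); c,s=np.cos(p[2]),np.sin(p[2])
    return np.c_[p[0]+c*X[:,0]-s*X[:,1],p[1]+s*X[:,0]+c*X[:,1],X[:,2]]
def cov(th,rad,y,off=0.): # point on cover: rad from hinge, off outward normal
    return [.110-rad*np.cos(th)+off*np.sin(th),y,.070+rad*np.sin(th)+off*np.cos(th)]
E
python3 - <<'E'
from h import *
d=pickle.load(open("d0.pkl","rb"))
T=lambda u,v:(225+u/2.667-.3,190+v/2.667-.3); S=lambda u,v:(235+(u-400)/2.667-.3,180+v/2.667-.3)
def pts(h): return dict(top=[[-.11,.09,h],[.11,.09,h],[-.11,-.09,h],[.11,-.09,h]],scene=[[-.11,.09,h],[-.11,-.09,h],[.11,.09,0]])
obs=dict(top=[T(84,33),T(310,92),T(33,216),T(262,276)],scene=[S(743,112),S(613,35),S(614,288)])
def res(v): return np.concatenate([(proj(d[k],W(v,pts(v[3])[k]))-obs[k]).ravel() for k in obs])
f=least_squares(res,[.5,.05,-1.8,.07]);p=f.x
print("pose",p.round(4),np.degrees(p[2]),"res",res(p).round(1))
np.save("pose.npy",p[:3])
# fin: tip top both views
def rf(v): 
    q=v[0];a=-.9-q;X=lambda r,h:[-.02+r*np.cos(a),r*np.sin(a),h]
    return np.concatenate([(proj(d["top"],W(p,X(.066,.063)))-T(97,101)).ravel(),(proj(d["scene"],W(p,X(.066,.063)))-S(682,106)).ravel()])
g=least_squares(rf,[2.7]);print("q",g.x,rf(g.x).round(1))
# check hub, pin
print("hub",proj(d["top"],W(p,[-.02,0,.056])),T(152,150),"pin",proj(d["top"],W(p,[-.02+.052*np.cos(-.735),.052*np.sin(-.735),.052])),T(181,196))
# cover free edge corners
def rc(v):
    th=v[0];return np.concatenate([(proj(d["top"],W(p,[cov(th,.22,.09),cov(th,.22,-.09)]))-[T(357,67),T(298,294)]).ravel(),(proj(d["scene"],W(p,[cov(th,.22,.09),cov(th,.22,-.09)]))-[S(599,136),S(436,33)]).ravel()])
g=least_squares(rc,[1.75]);print("cover",g.x,rc(g.x).round(1))
for k in ["dial"]: print(W(p,[-.02,0,.03]))
E
```

```text
pose [ 0.517   0.0692 -1.8124  0.0626] -103.84228867144382 res [ 0.5 -0.8  0.5 -0.5  0.1 -0.  -0.1  0.6 -0.1  0.4 -0.8 -0.1  0.6 -1.8]
q [2.71174827] [ 1.1 -0.1 -0.7 -1. ]
hub [[281.9358039  245.24132562]] (281.6928758905137, 245.9429696287964) pin [[293.23013153 262.76227459]] (292.56651668541434, 263.19081364829395)
cover [1.6973876] [ 0.2 -0.8 -0.3  0.1 -1.7 -1.  -1.  -0.8]
[[0.521802   0.08859135 0.03      ]]
```

```bash
python3 - <<'E'
from h import *
from plant import r
p=np.load("pose.npy"); s=r.get_state(); t0=s["tcp_pos"]; print(t0,s["eef_rot"])
print("yaw turn",(np.degrees(p[2])-s["eef_rot"][2])/90)
D=lambda a,rr,z:W(p,[-.02+rr*np.cos(np.radians(a)),rr*np.sin(np.radians(a)),z])[0]
b=D(90,.05,.064); print("start",b,((b-t0)/.5).round(3))
for a in range(90,283,12): print(a,((D(a,.05+.0056*(a-90)/192,.064)-b)/.5).round(3).tolist())
E
```

```text
[ 0.20436368 -0.64290195  0.2447129 ] [ 1.79913988e+02 -8.59776522e-03 -1.62367868e+02]
yaw turn 0.650284214593316
start [0.57034989 0.07662884 0.064     ] [ 0.732  1.439 -0.361]
90 [0.0, 0.0, 0.0]
102 [0.004, 0.021, 0.0]
114 [0.003, 0.042, 0.0]
126 [-0.003, 0.062, 0.0]
138 [-0.012, 0.082, 0.0]
150 [-0.025, 0.099, 0.0]
162 [-0.042, 0.112, 0.0]
174 [-0.061, 0.123, 0.0]
186 [-0.083, 0.129, 0.0]
198 [-0.105, 0.13, 0.0]
210 [-0.127, 0.127, 0.0]
222 [-0.148, 0.119, 0.0]
234 [-0.167, 0.107, 0.0]
246 [-0.183, 0.091, 0.0]
258 [-0.196, 0.072, 0.0]
270 [-0.204, 0.05, 0.0]
282 [-0.208, 0.027, 0.0]
```

Emit:
arm_command(
  travel=[
    [0.05,0.03,0.1],
    [0.1,0.08,0.2],
    [0.15,0.14,0.29],
    [0.22,0.22,0.35],
    [0.29,0.32,0.35],
    [0.36,0.42,0.35],
    [0.42,0.52,0.35],
    [0.47,0.62,0.35],
    [0.52,0.72,0.35],
    [0.57,0.82,0.35],
    [0.62,0.92,0.35],
    [0.65,1.0,0.35],
    [0.65,1.0,0.35],
  ],
  delta_rot=[
    [0,0,0.05],
    [0,0,0.1],
    [0,0,0.15],
    [0,0,0.2],
    [0,0,0.26],
    [0,0,0.32],
    [0,0,0.38],
    [0,0,0.44],
    [0,0,0.5],
    [0,0,0.56],
    [0,0,0.61],
    [0,0,0.65],
    [0,0,0.65],
  ],
  grip=0,
  newtons=30,
)

```text
time_s: 1.72
tcp_pos: [0.5302, -0.1407, 0.4198]
eef_rot: [179.9, 0.0, -103.6]
contact_force: [-0.4, -0.5, -0.0]
gripper_width: 0.0007
gripper_force: 0.0
```

Emit:
arm_command(
  travel=[
    [0.02,0.11,0],
    [0.04,0.22,0],
    [0.06,0.33,0],
    [0.08,0.435,0],
    [0.08,0.435,-0.1],
    [0.08,0.435,-0.21],
    [0.08,0.435,-0.32],
    [0.08,0.435,-0.43],
    [0.08,0.435,-0.5],
    [0.08,0.435,-0.55],
    [0.08,0.435,-0.6],
    [0.08,0.435,-0.6],
    [0.08,0.435,-0.6],
  ],
  delta_rot=[
    [0,0,0],
    [0,0,0],
    [0,0,0],
    [0,0,0],
    [0,0,0],
    [0,0,0],
    [0,0,0],
    [0,0,0],
    [0,0,0],
    [0,0,0],
    [0,0,0],
    [0,0,0],
    [0,0,0],
  ],
)

```text
time_s: 3.35
tcp_pos: [0.57, 0.0739, 0.1214]
eef_rot: [-180.0, 0.0, -103.9]
contact_force: [0.7, 0.3, 0.1]
gripper_width: 0.0005
gripper_force: 0.0
```

```bash
python3 - <<'E'
from plant import viewer
import cv2,numpy as np
a=viewer.capture("top")["img"][170:320,215:405,::-1]; b=viewer.capture("scene")["img"][160:310,225:415,::-1]
cv2.imwrite("pics/c1.png",np.hstack([cv2.resize(i,(400,316),interpolation=cv2.INTER_CUBIC) for i in (a,b)]))
E
```

```text
(no output)
```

View pics/c1.png

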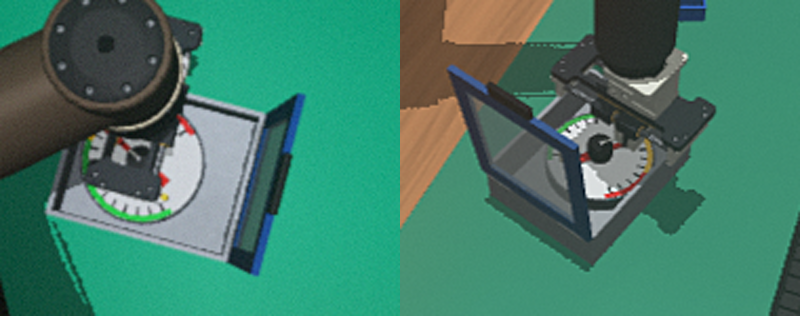

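The gripper hangs over the far side of the dial, its long axis parallel to the hinge: body at (150,140) in the left half, fingers at about (630,140) in the right. It is clear of the cover and of the fin. Next I lower it and sweep.

Emit:
arm_command(
  travel=[
    [0,0.004,-0.05],
    [0,0.004,-0.09],
    [0,0.004,-0.115],
    [0,0.004,-0.115],
    [0.004,0.025,-0.115],
    [0.003,0.046,-0.115],
    [-0.003,0.066,-0.115],
    [-0.012,0.086,-0.115],
    [-0.025,0.103,-0.115],
    [-0.042,0.116,-0.115],
    [-0.061,0.127,-0.115],
    [-0.083,0.133,-0.115],
    [-0.083,0.133,-0.115],
  ],
  delta_rot=[
    [0,0,0],
    [0,0,0],
    [0,0,0],
    [0,0,0],
    [0,0,0],
    [0,0,0],
    [0,0,0],
    [0,0,0],
    [0,0,0],
    [0,0,0],
    [0,0,0],
    [0,0,0],
    [0,0,0],
  ],
)

```text
time_s: 5.08
tcp_pos: [0.5268, 0.1409, 0.0631]
eef_rot: [180.0, -0.0, -103.8]
contact_force: [0.7, 0.6, -0.6]
gripper_width: 0.0003
gripper_force: 0.0
```

Emit:
arm_command(
  travel=[
    [-0.022,0.001,0],
    [-0.044,-0.002,0],
    [-0.065,-0.01,0],
    [-0.084,-0.022,0],
    [-0.1,-0.038,0],
    [-0.107,-0.047,0],
    [-0.113,-0.057,0],
    [-0.117,-0.068,0],
    [-0.121,-0.079,0],
    [-0.121,-0.079,0],
  ],
  delta_rot=[
    [0,0,0],
    [0,0,0],
    [0,0,0],
    [0,0,0],
    [0,0,0],
    [0,0,0],
    [0,0,0],
    [0,0,0],
    [0,0,0],
    [0,0,0],
  ],
)

```text
time_s: 6.32
tcp_pos: [0.467, 0.1006, 0.0629]
eef_rot: [180.0, -0.0, -103.9]
contact_force: [-0.6, 0.5, 0.5]
gripper_width: 0.0005
gripper_force: 0.0
```

```bash
python3 - <<'E'
from plant import viewer
import cv2,numpy as np
a=viewer.capture("top")["img"][170:320,215:405,::-1]; b=viewer.capture("scene")["img"][160:310,225:415,::-1]
cv2.imwrite("pics/c2.png",np.hstack([cv2.resize(i,(400,316),interpolation=cv2.INTER_CUBIC) for i in (a,b)]))
E
```

```text
(no output)
```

View pics/c2.png

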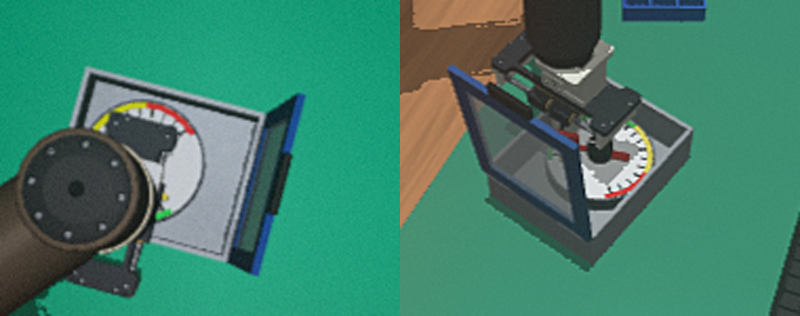

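The tail now points to about (630,157) in the right half, so the fin is on the near side and close to the pin. I'll finish slowly and watch the force.

Emit:
arm_command(
  travel=[
    [-0.002,-0.006,0],
    [-0.003,-0.012,0],
    [-0.004,-0.017,0],
    [-0.004,-0.02,0],
    [-0.004,-0.02,0],
  ],
  delta_rot=[
    [0,0,0],
    [0,0,0],
    [0,0,0],
    [0,0,0],
    [0,0,0],
  ],
)

```text
time_s: 7.05
tcp_pos: [0.4654, 0.091, 0.0631]
eef_rot: [180.0, -0.0, -103.9]
contact_force: [0.5, 0.6, -0.0]
gripper_width: 0.0002
gripper_force: 0.3
```

Emit:
arm_command(
  travel=[
    [0,-0.002,0],
    [0,-0.004,0],
    [0,-0.004,0],
  ],
  delta_rot=[
    [0,0,0],
    [0,0,0],
    [0,0,0],
  ],
)

```text
time_s: 7.42
tcp_pos: [0.4654, 0.0892, 0.0631]
eef_rot: [180.0, -0.0, -103.9]
contact_force: [0.7, 1.3, -0.9]
gripper_width: 0.0008
gripper_force: 0.5
```

Emit:
arm_command(
  travel=[
    [0,-0.001,0],
    [0.001,-0.003,0],
    [0.001,-0.004,0],
    [0.001,-0.004,0],
  ],
  delta_rot=[
    [0,0,0],
    [0,0,0],
    [0,0,0],
    [0,0,0],
  ],
)

```text
time_s: 7.92
tcp_pos: [0.466, 0.0876, 0.0631]
eef_rot: [180.0, 0.0, -103.9]
contact_force: [-1.2, 5.0, 0.2]
gripper_width: 0.0006
gripper_force: 2.5
```

Emit:
arm_command(
  travel=[
    [0,-0.001,0],
    [0.001,-0.003,0],
    [0.001,-0.004,0],
    [0.001,-0.004,0],
  ],
  delta_rot=[
    [0,0,0],
    [0,0,0],
    [0,0,0],
    [0,0,0],
  ],
)

```text
time_s: 8.43
tcp_pos: [0.4664, 0.0869, 0.0631]
eef_rot: [180.0, 0.1, -103.9]
contact_force: [-6.7, 14.2, 1.0]
gripper_width: 0.0004
gripper_force: 7.6
```

Contact is firm at 15 N, so the fin is pressed on the pin. Next I back off, rise and check.

Emit:
arm_command(
  travel=[
    [-0.004,0.01,0],
    [-0.008,0.02,0],
    [-0.008,0.02,0.05],
    [-0.008,0.02,0.15],
    [-0.008,0.02,0.26],
    [-0.008,0.02,0.37],
    [-0.008,0.02,0.48],
    [-0.008,0.02,0.58],
    [-0.008,0.02,0.66],
    [-0.008,0.02,0.7],
    [-0.008,0.02,0.7],
  ],
  delta_rot=[
    [0,0,0],
    [0,0,0],
    [0,0,0],
    [0,0,0],
    [0,0,0],
    [0,0,0],
    [0,0,0],
    [0,0,0],
    [0,0,0],
    [0,0,0],
    [0,0,0],
  ],
)

```text
time_s: 9.8
tcp_pos: [0.4627, 0.0952, 0.4143]
eef_rot: [-179.9, 0.1, -103.9]
contact_force: [-0.6, -0.2, -0.9]
gripper_width: 0.0005
gripper_force: 0.0
```

```bash
python3 - <<'E'
from h import *
from plant import viewer,r
import cv2
p=np.load("pose.npy")
b=viewer.capture("scene")["img"][180:290,245:385,::-1]; a=viewer.capture("top")["img"][180:290,225:365,::-1]
cv2.imwrite("pics/c3.png",np.hstack([cv2.resize(i,(400,314),interpolation=cv2.INTER_CUBIC) for i in (a,b)]))
t=r.get_state()["tcp_pos"];print(t)
# finger (half 9.5mm in rec x) inner-lower corner follows outer face at radius rho; th>pi/2: tab end limits
rho=.190
for th in [2.0,1.9,1.8,1.7,1.6,1.5,1.4,1.2,1.0,.8,.6,.4,.2,.1,0]:
    x,_,z=cov(th,rho,0,.004)
    if th>np.pi/2: x=cov(th,.238,0,.004)[0]; 
    w=W(p,[x+.0095,0,z+.019])[0]; print(th,w.round(4),((w-t)/.5).round(3))
E
```

```text
[0.46203392 0.09507514 0.41218192]
2.0 [ 0.4639 -0.1466  0.2601] [ 0.004 -0.483 -0.304]
1.9 [ 0.4691 -0.1252  0.2675] [ 0.014 -0.441 -0.289]
1.8 [ 0.4746 -0.1031  0.2731] [ 0.025 -0.396 -0.278]
1.7 [ 0.4801 -0.0805  0.2769] [ 0.036 -0.351 -0.271]
1.6 [ 0.4858 -0.0575  0.2788] [ 0.048 -0.305 -0.267]
1.5 [ 0.4907 -0.0377  0.2788] [ 0.057 -0.266 -0.267]
1.4 [ 0.4952 -0.0193  0.2769] [ 0.066 -0.229 -0.271]
1.2 [0.504  0.0164 0.2675] [ 0.084 -0.157 -0.289]
1.0 [0.5122 0.0496 0.251 ] [ 0.1   -0.091 -0.322]
0.8 [0.5194 0.0789 0.2281] [ 0.115 -0.032 -0.368]
0.6 [0.5254 0.1032 0.1996] [ 0.127  0.016 -0.425]
0.4 [0.5299 0.1215 0.1667] [ 0.136  0.053 -0.491]
0.2 [0.5328 0.1332 0.1307] [ 0.142  0.076 -0.563]
0.1 [0.5336 0.1363 0.1119] [ 0.143  0.082 -0.6  ]
0 [0.5339 0.1376 0.093 ] [ 0.144  0.085 -0.638]
```

View pics/c3.png

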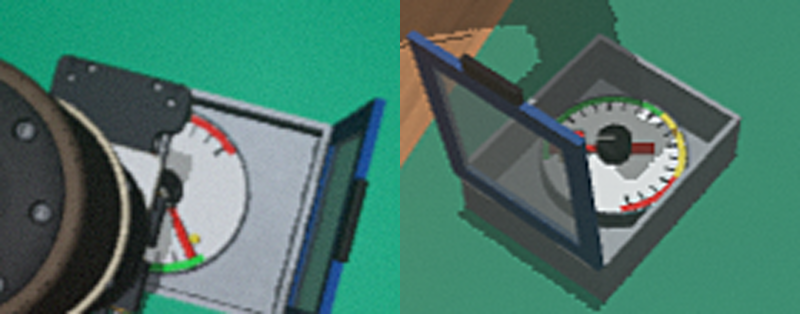

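In the left half the fin's tip is at (195,262) and the brass pin at (195,240), right beside it. The tail is at (640,148) in the right half. I move to the cover's outer side, which gives a clear view of the dial for a check of the angle.

Emit:
arm_command(
  travel=[
    [0,-0.08,0],
    [0,-0.18,0],
    [0.01,-0.29,0],
    [0.01,-0.4,0],
    [0.01,-0.48,0],
    [0.01,-0.48,-0.08],
    [0.01,-0.48,-0.17],
    [0.01,-0.48,-0.23],
    [0.01,-0.48,-0.27],
    [0.01,-0.48,-0.27],
  ],
  delta_rot=[
    [0,0,0],
    [0,0,0],
    [0,0,0],
    [0,0,0],
    [0,0,0],
    [0,0,0],
    [0,0,0],
    [0,0,0],
    [0,0,0],
    [0,0,0],
  ],
)

```text
time_s: 11.15
tcp_pos: [0.4659, -0.1448, 0.2757]
eef_rot: [179.7, -0.1, -103.9]
contact_force: [-0.1, -0.1, -0.1]
gripper_width: 0.0005
gripper_force: 0.0
```

```bash
python3 - <<'E'
from h import *
from plant import viewer,r
import cv2
p=np.load("pose.npy")
c=viewer.capture("top");b=viewer.capture("scene")["img"][160:290,225:385,::-1]; a=c["img"][190:300,225:365,::-1]
cv2.imwrite("pics/c4.png",np.hstack([cv2.resize(a,(400,314),interpolation=cv2.INTER_CUBIC),cv2.resize(b,(386,314),interpolation=cv2.INTER_CUBIC)]))
for q in (0,.08,.2): 
    al=-.9-q; print(q,(proj(c,W(p,[[-.02+rr*np.cos(al),rr*np.sin(al),h] for rr,h in((.066,.063),(.0,.056),(-.041,.036))]))-[225,190])*2.857+.5)
print(r.get_state()["tcp_pos"])
E
```

```text
0 [[192.27988286 227.37774337]
 [163.16559176 158.3244673 ]
 [147.07510771 117.98692088]]
0.08 [[186.59402331 229.57832122]
 [163.16559176 158.3244673 ]
 [150.50631174 116.66432342]]
0.2 [[177.78537269 232.00988168]
 [163.16559176 158.3244673 ]
 [155.81965209 115.20103914]]
[ 0.46741878 -0.14490495  0.27812763]
```

View pics/c4.png

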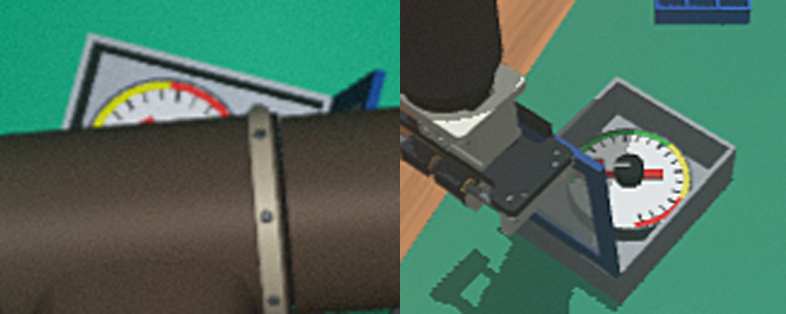

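The left half is mostly hidden by the arm. The right half shows the gripper standing outside the cover and the tail at (650,173). The earlier fin tip agrees with q≈0, and so does the firm 15 N contact. Next I push the cover from outside.

Emit:
arm_command(
  travel=[
    [0.003,0.039,0.01],
    [0.014,0.08,0.01],
    [0.02,0.105,0.01],
    [0.025,0.129,0.01],
    [0.031,0.152,0.01],
    [0.037,0.175,0.01],
    [0.042,0.195,0.008],
    [0.046,0.214,0.006],
    [0.051,0.233,0.003],
    [0.055,0.251,0.0],
    [0.055,0.251,0.0],
  ],
  delta_rot=[
    [0,0,0],
    [0,0,0],
    [0,0,0],
    [0,0,0],
    [0,0,0],
    [0,0,0],
    [0,0,0],
    [0,0,0],
    [0,0,0],
    [0,0,0],
    [0,0,0],
  ],
)

```text
time_s: 12.62
tcp_pos: [0.495, -0.0184, 0.2776]
eef_rot: [180.0, 0.0, -103.8]
contact_force: [0.1, -0.5, -1.2]
gripper_width: 0.0005
gripper_force: 0.0
```

```bash
python3 - <<'E'
from h import *
from plant import viewer,r
import cv2
p=np.load("pose.npy")
b=viewer.capture("scene")["img"][140:300,225:425,::-1]
cv2.imwrite("pics/c5.png",cv2.resize(b,(600,480),interpolation=cv2.INTER_CUBIC))
t=r.get_state()["tcp_pos"];print(t)
for th in [1.4,1.3,1.2,1.1,1.0,.9,.8,.7,.6,.5,.4,.3,.2,.1,0]:
    x,_,z=cov(th,.19,0,.004); w=W(p,[x+.0095,0,z+.019])[0]; print(th,((w-t)/.5).round(3))
E
```

```text
[ 0.49487636 -0.01866395  0.2776418 ]
1.4 [ 0.001 -0.001 -0.001]
1.3 [ 0.01   0.035 -0.009]
1.2 [ 0.018  0.07  -0.02 ]
1.1 [ 0.027  0.104 -0.035]
1.0 [ 0.035  0.136 -0.053]
0.9 [ 0.042  0.167 -0.075]
0.8 [ 0.049  0.195 -0.099]
0.7 [ 0.055  0.221 -0.126]
0.6 [ 0.061  0.244 -0.156]
0.5 [ 0.066  0.264 -0.188]
0.4 [ 0.07   0.28  -0.222]
0.3 [ 0.073  0.294 -0.257]
0.2 [ 0.076  0.304 -0.294]
0.1 [ 0.077  0.31  -0.331]
0 [ 0.078  0.313 -0.369]
```

View pics/c5.png

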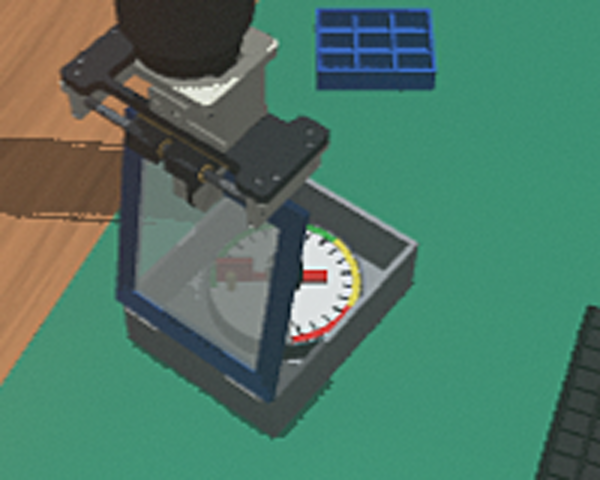

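The cover has moved past upright with the fingers on its outer face. Its free edge runs from (125,110) to (305,210), and the fin shows red through the window at (235,265). I keep going along the arc.

Emit:
arm_command(
  travel=[
    [0.005,0.017,-0.004],
    [0.01,0.035,-0.009],
    [0.014,0.053,-0.014],
    [0.018,0.07,-0.02],
    [0.022,0.087,-0.027],
    [0.027,0.104,-0.035],
    [0.031,0.12,-0.044],
    [0.035,0.136,-0.053],
    [0.038,0.152,-0.064],
    [0.042,0.167,-0.075],
    [0.045,0.181,-0.087],
    [0.049,0.195,-0.099],
    [0.052,0.208,-0.112],
    [0.055,0.221,-0.126],
    [0.058,0.233,-0.141],
    [0.061,0.244,-0.156],
    [0.063,0.254,-0.172],
    [0.066,0.264,-0.188],
  ],
  delta_rot=[
    [0,0,0],
    [0,0,0],
    [0,0,0],
    [0,0,0],
    [0,0,0],
    [0,0,0],
    [0,0,0],
    [0,0,0],
    [0,0,0],
    [0,0,0],
    [0,0,0],
    [0,0,0],
    [0,0,0],
    [0,0,0],
    [0,0,0],
    [0,0,0],
    [0,0,0],
    [0,0,0],
  ],
)

```text
time_s: 14.92
tcp_pos: [0.5279, 0.1131, 0.1835]
eef_rot: [180.0, -0.0, -103.9]
contact_force: [0.5, 0.1, 2.9]
gripper_width: 0.0005
gripper_force: 0.6
```

Emit:
arm_command(
  travel=[
    [0.002,0.008,-0.017],
    [0.004,0.016,-0.034],
    [0.006,0.023,-0.051],
    [0.007,0.03,-0.069],
    [0.008,0.035,-0.088],
    [0.01,0.04,-0.106],
    [0.01,0.043,-0.125],
    [0.011,0.046,-0.143],
    [0.012,0.048,-0.155],
    [0.012,0.048,-0.162],
    [0.012,0.048,-0.162],
  ],
  delta_rot=[
    [0,0,0],
    [0,0,0],
    [0,0,0],
    [0,0,0],
    [0,0,0],
    [0,0,0],
    [0,0,0],
    [0,0,0],
    [0,0,0],
    [0,0,0],
    [0,0,0],
  ],
)

```text
time_s: 16.3
tcp_pos: [0.5338, 0.1367, 0.1028]
eef_rot: [180.0, -0.0, -103.9]
contact_force: [-1.3, 0.3, 0.1]
gripper_width: 0.0005
gripper_force: 0.0
```

Emit:
arm_command(
  travel=[
    [0,0,-0.006],
    [0,0,-0.012],
    [0,0,-0.016],
    [0,0,-0.018],
    [0,0,-0.018],
  ],
  delta_rot=[
    [0,0,0],
    [0,0,0],
    [0,0,0],
    [0,0,0],
    [0,0,0],
  ],
)

```text
time_s: 16.92
tcp_pos: [0.5342, 0.1369, 0.0956]
eef_rot: [-179.9, 0.0, -103.8]
contact_force: [-5.6, 1.0, 15.2]
gripper_width: 0.0004
gripper_force: 7.7
```

Emit:
arm_command(
  travel=[
    [0,0,-0.002],
    [0,0,-0.003],
    [0,0,-0.003],
    [0,0,-0.003],
  ],
  delta_rot=[
    [0,0,0],
    [0,0,0],
    [0,0,0],
    [0,0,0],
  ],
)

```text
time_s: 17.42
tcp_pos: [0.5343, 0.1369, 0.0955]
eef_rot: [-179.9, 0.0, -103.8]
contact_force: [-10.6, -0.3, 27.3]
gripper_width: 0.0003
gripper_force: 13.9
```

The tips are hard against the cover: 1.5 mm more command gave no motion and 27 N, so it is seated. I lift off and check.

Emit:
arm_command(
  travel=[
    [0,0,0.02],
    [0,0,0.06],
    [0,0,0.14],
    [0,0,0.25],
    [0,0,0.36],
    [0,0,0.45],
    [0,-0.1,0.5],
    [0,-0.2,0.5],
    [0,-0.31,0.5],
    [0,-0.42,0.5],
    [0,-0.53,0.5],
    [0,-0.63,0.5],
    [0,-0.7,0.5],
    [0,-0.7,0.5],
    [0,-0.7,0.5],
  ],
  delta_rot=[
    [0,0,0],
    [0,0,0],
    [0,0,0],
    [0,0,0],
    [0,0,0],
    [0,0,0],
    [0,0,0],
    [0,0,0],
    [0,0,0],
    [0,0,0],
    [0,0,0],
    [0,0,0],
    [0,0,0],
    [0,0,0],
    [0,0,0],
  ],
)

```text
time_s: 19.3
tcp_pos: [0.5338, -0.2132, 0.3422]
eef_rot: [180.0, 0.0, -103.9]
contact_force: [0.3, 1.1, 0.4]
gripper_width: 0.0005
gripper_force: 0.0
```

```bash
python3 - <<'E'
from plant import viewer
import cv2,numpy as np
a=viewer.capture("top")["img"][180:310,225:385,::-1]; b=viewer.capture("scene")["img"][170:300,245:405,::-1]
cv2.imwrite("pics/c6.png",np.hstack([cv2.resize(i,(400,325),interpolation=cv2.INTER_CUBIC) for i in (a,b)]))
E
```

```text
(no output)
```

View pics/c6.png

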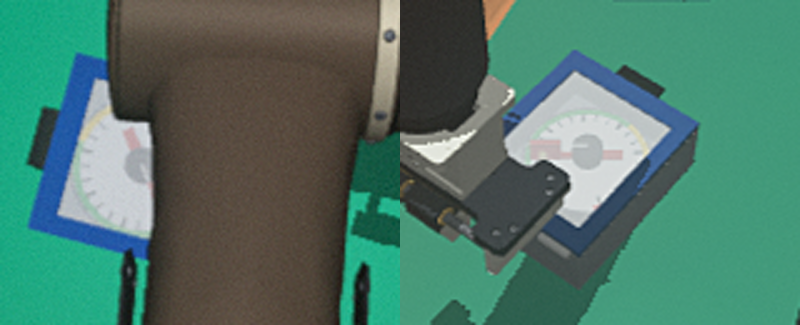

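The cover lies flush on the case, its blue frame corners at about (575,50) and (697,125) in the right half. Through the window the pointer is still at its zero position, fin at (545,148) and tail at (615,155). The robot is clear, so I hand in.

```bash
python3 -c "
from plant import close_job
print(close_job())"
```

```text
the job is handed in; nothing more can be done
None
```

I swept the pointer back until it pressed firmly on its zero stop and lowered the cover shut without slamming it. The tray and stop-button box were left alone, and I handed the job in at about 19 s; it returned no verdict.

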